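# Weigh the squat canister on its hand scale

## Task

Two lidded steel canisters each have a spring hand scale clipped to their handle. Weigh the squat one: raise it by its scale's black handle until it hangs clear of the table by a few centimetres and hold it still there for two seconds so that the pointer can be read. Then set it down gently, flat and upright inside the square metal tray and let go; leave the tall canister alone.

Things in the scene. Friction and masses are not known exactly. Their poses are not given: they have to be found in the camera images.
- squat_canister_grip (a point): Centre of the squat canister's scale handle: black level bar 18 mm thick (its x), 80 long (its y), 22 high; the scale's grey case (26 x 52 x 70 mm, white faces) tops out 34 mm below, joined by a 14 x 22 mm neck. z up. At rest 229 mm above the canister's underside. Pulled up, case and bar slide straight up to 60 mm against a 220 N/m spring; let down, they sink back to 229 mm and stand firm.
- squat_canister: Squat canister: plain closed steel cylinder, 100 mm diameter, 75 mm high to its lid, loose on the table (z = 0); overall 240 mm tall with the scale clipped on its wire handle. 0.5 to 0.75 kg plus 0.14 kg of scale: it leaves the table once the bar has risen about 23 to 34 mm, then hangs from it without tilting against the scale. Origin: centre of its underside; z up.
- tray: Square shallow tray of bare metal, outside 170 x 170 mm, rim 22 mm high, walls 4 mm, floor 4 mm thick, fixed to the table. Origin: centre of its underside; x and y along its sides.
- tall_canister: The tall canister, to be left alone: plain steel cylinder 80 mm diameter, 135 mm high to its lid, with an identical scale on top; overall 300 mm tall. Origin: centre of its underside.
Mind the look-alikes: they are no part of the job. Of the things like the tray, leave any that is purple or turquoise; of the rest the larger one is meant.

How it is judged:
By the outcome, as a careful person would: the job done as asked, in the order asked, and still so for the second after the job is handed in, with the robot touching nothing.
It also fails if it takes over 54 s, if anything falls off the work surface, if the arm or the gripper's body presses on something with over 40 N, if the wrist force passes 120 N, or if a joint passes its speed limit or range.

## Robot

A 6-joint arm with a two-finger parallel gripper is mounted at the origin on the work surface. World frame = base frame: x ahead of the robot, y to its left, z up, the work surface at z = 0. Lengths are in m, angles in rad, forces in N, time in s.
With the tool pointing down it reaches from about 0.15 to 0.775 m from the base axis. Payload 6.1 kg.
Tool frame: the origin (TCP) lies midway between the tips of the shut fingers; the grasp point (between the pads) lies 19 mm behind it (tcp_to_grasp is the distance from the TCP to the grasp point, in m); x points along the fingers, z is the direction in which the jaws open and shut, and the axes are right-handed (so a half turn about x gives the same grasp; the last joint's range is limited). The gripper opens to 85 mm and grips with 20 to 120 N. Pads are 22 mm wide; open, the fingers measure 114 mm over their backs; the gripper's body (76 mm by 85 mm) begins 54 mm behind the grasp point. The pads swing forward as they close: fully open they stand 13 mm farther back than shut.
Start: joints at [-1.174, 0.126, -0.04, 1.405, 0, 1.571], TCP at [0.203, -0.484, 0.231] pointing down, gripper open.
Joint ranges: [-2.72, 2.72], [-0.95, 1.95], [-1.27, 1.35], [-1.78, 2.02], [-1.46, 1.47], [-3.14, 3.14]. Speed limits (rad/s): [2.39, 2.39, 3.01, 3.14, 3.14, 3.14].

## Interface

Orientations are given as a rotation vector (axis times angle).
In Python, from cell import sense, get_image, sign_off, recognise, trace, pinpoint, tcp_to_grasp gives the robot as it stands.
- The arm moves only by the shell command python3 -m handwheel 'ROWS' [FORCE]. ROWS is JSON, a list of rows, each a list of 7 numbers: the finger opening in cm, from 0 to 8.54, then the shift along the world's x, y, z in cm, then the turn, a rotation vector about the world's x, y, z in degrees. In form: [[claw, dx, dy, dz, ax, ay, az], ...]. A call has 1 to 20 rows; each row is the pose to reach, as a shift and turn from the pose commanded when the call began; what a row does not reach only later rows make up. A row lasts 1/10 s, in which the tool goes at most 50 mm and 8.59 degrees, less where a joint would pass 70% of its speed; a pose out of reach is approached as far as the arm can. A call with a gripper value outside its range is refused whole. The fingers move at their own pace and stop on an object; FORCE is the grip in N (left out, the last holds). Time passes only in rows, so rows that repeat a pose let the fingers close. It gives the time, the measured TCP pose, the force and the opening at its end, in the units of the state.
- sense(): the state, without advancing time (a new reading comes with each control period).
- get_image(name): name is "scene" or "top" or "wrist"; returns a dict with "image" (480x640x3 uint8, red, green, blue), "fx", "fy", "cx", "cy" (pixels), "world_to_cam" (4x4, takes a point from world to camera coordinates); the wrist camera has in their place "mount" (4x4, takes a point from camera to tool coordinates, whose origin is the TCP and whose axes are the tool frame's). Camera axes: x right, y up, looking along -z (the intrinsics and any distortion apply to the point x, -y, -z); pixel columns grow to the right and rows downward; lengths in m; the calibration is good to about 2 mm. A picture is of the moment at which its call begins: read the wrist's pose just before it. There is no depth.
- sign_off(): hands the job in, once; it reports no verdict.
Trained networks look in a picture, given as the dict that the camera call returned (one of the last four; its "shot" number tells which), for a name from the list of things; names that differ only in an ending like _2 or _b are one class to them, and where a whole thing is asked for, a point or a joint stands for the part that bears it (a point fixed in the world has none). Each returns a list of dicts, best first, with "conf" (0 to 1); they miss things now and then, are a little off and sometimes report something else, mostly with a low value. They report only what shows in the picture. A call takes as long as a camera call. They do not tell look-alikes from the thing itself.
- recognise(picture, query): "centre" ([x, y, z] in m, in world coordinates, good to about 4 mm: the middle of the surface that is visible of it).
- trace(picture, query): "mask" (480x640 bool, what is visible of it).
- pinpoint(picture, query): "centre" ([x, y, z] in m, in world coordinates, good to about 4 mm: a listed point, or the origin of a listed thing).
The state is a dict: "time": time; "joints": joint angles; "qvel": joint speeds; "joint_efforts": joint torques, N m; "tool_pos": TCP position; "tool_rot": TCP orientation; "contact_force": force on the tool from outside, world axes, zero at the start; "torque": the same for the moment, N m; "gripper_width": finger opening in m.
Only numpy, scipy, OpenCV 4.12 (cv2) and the standard library are available. Lean on these libraries where they do the work, as an engineer would, in place of code of your own. Each camera call takes 0.05 s, during which the arm holds its last target.

## Working session

There is one attempt and no reset: what is moved stays moved. The work goes in short steps, Python scripts to look and compute and a shell command to move; the robot and the scene stay as the last step left them, time stands still between calls to the robot, and variables do not carry over. Pictures are saved under pics/ and viewed, and the job is handed in when it is done.

```bash
mkdir -p pics
cat > h.py <<'E'
import numpy as np, cv2
from cell import *
def save(p,n): cv2.imwrite(f'pics/{n}.png',p['image'][:,:,::-1])
def proj(p,X):
    c=p['world_to_cam']@np.append(X,1); return (round(float(p['cx']+p['fx']*c[0]/-c[2])),round(float(p['cy']+p['fy']*-c[1]/-c[2])))
E
python3 - <<'E'
from h import *
np.set_printoptions(precision=4,suppress=True)
for n in ['scene','top']:
    p=get_image(n); save(p,n+'0'); print(n,[k for k in p])
    for q in ['squat_canister_grip','squat_canister','tray','tall_canister']:
        for r in pinpoint(p,q)[:5]: print(q,np.array(r['centre']),round(r['conf'],2),proj(p,r['centre']))
print(sense()); print(tcp_to_grasp)
E
```

```text
scene ['image', 'fx', 'fy', 'cx', 'cy', 'world_to_cam', 'shot']
squat_canister_grip [ 0.5603 -0.2537  0.2354] 0.96 (288, 275)
squat_canister [ 0.557  -0.2482 -0.003 ] 0.93 (292, 362)
tray [ 0.5588 -0.0345 -0.0006] 0.85 (355, 312)
tray [ 0.3483 -0.0264 -0.0035] 0.73 (293, 276)
tray [0.2733 0.3675 0.0039] 0.61 (365, 206)
tray [ 0.3704 -0.4181 -0.0018] 0.58 (175, 363)
tall_canister [0.5061 0.2933 0.004 ] 0.82 (415, 245)
top ['image', 'fx', 'fy', 'cx', 'cy', 'world_to_cam', 'shot']
squat_canister_grip [ 0.5622 -0.2555  0.2333] 0.61 (452, 180)
squat_canister [ 0.5596 -0.2496  0.001 ] 0.61 (428, 206)
tray [ 0.2763  0.3685 -0.0043] 0.8 (158, 325)
tray [ 0.5593 -0.035   0.0017] 0.7 (336, 205)
tray [ 0.3707 -0.4145 -0.0013] 0.58 (501, 288)
tray [ 0.3523 -0.0255 -0.    ] 0.55 (331, 294)
tray [ 0.5628 -0.2531  0.2318] 0.36 (451, 180)
tall_canister [0.5048 0.2906 0.0034] 0.93 (196, 226)
{'time': 0.5, 'joints': array([-1.174 ,  0.1258, -0.0396,  1.4054,  0.    ,  1.5708]), 'qvel': array([ 0.0004, -0.0015,  0.0005,  0.0008,  0.0002, -0.0001]), 'joint_efforts': array([ -0.0004, -43.5292,  35.2824,   0.0021,   0.    ,   0.    ]), 'tool_pos': array([ 0.2029, -0.4842,  0.2313]), 'tool_rot': array([ 0.9122,  1.3712, -0.9121]), 'contact_force': array([-0.2323, -0.0634,  0.0439]), 'torque': array([-0.03  , -0.0372,  0.0521]), 'gripper_width': 0.08555698747417774}
0.0187
```

View pics/scene0.png

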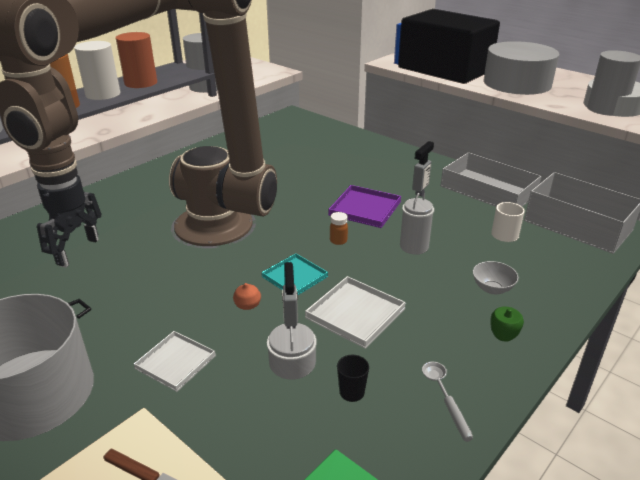

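View pics/top0.png

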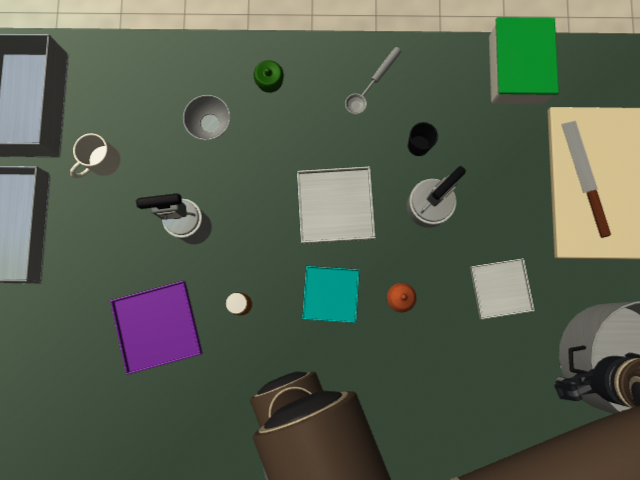

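Scene: squat canister stands at about (292,350) in scene and (432,200) in top. The plain metal large tray is at (355,310) in scene and (336,205) in top; the smaller metal tray, purple and turquoise ones are decoys. Next I need the bar's heading.

```bash
cat >> h.py <<'E'
def back(p,u,v,z):
    M=np.linalg.inv(p['world_to_cam']); d=M[:3,:3]@np.array([(u-p['cx'])/p['fx'],-(v-p['cy'])/p['fy'],-1]); o=M[:3,3]
    return o+d*(z-o[2])/d[2]
E
python3 - <<'E'
from h import *
np.set_printoptions(precision=4,suppress=True)
ims=[]
for n,(u,v) in [('top',(448,183)),('scene',(289,290))]:
    p=get_image(n); im=p['image']
    c=im[v-50:v+50,u-50:u+50,::-1]; ims.append(cv2.resize(c,(400,400),interpolation=cv2.INTER_CUBIC))
    m=(im.max(2)<38).astype(np.uint8); r=np.zeros_like(m); r[v-28:v+28,u-28:u+28]=1; m*=r
    _,lab,st,ce=cv2.connectedComponentsWithStats(m); k=1+np.argmax(st[1:,4])
    pts=np.argwhere(lab==k)[:,::-1].astype(np.float32); rect=cv2.minAreaRect(pts); print(n,st[k],rect)
    q=np.array([back(p,*b,0.235)[:2] for b in pts]); rw=cv2.minAreaRect(q.astype(np.float32)*1000); print(rw)
    w=np.linalg.svd(q-q.mean(0))[2][0]; print('axis deg',np.degrees(np.arctan2(w[1],w[0])))
    M=np.linalg.inv(p['world_to_cam']); print('cam',M[:3,3])
    t=trace(p,'tray'); 
    for x in t:
        mm=x['mask']; ce=np.argwhere(mm).mean(0)[::-1]
        if abs(ce-np.array(proj(p,[.559,-.035,0]))).max()<15:
            cs,_=cv2.findContours(mm.astype(np.uint8),0,2); cs=max(cs,key=cv2.contourArea)
            g=np.array([back(p,*b[0],0.015)[:2] for b in cs]); print('tray',cv2.minAreaRect(g.astype(np.float32)*1000))
cv2.imwrite('pics/crop.png',np.hstack(ims))
E
```

```text
top [432 166  34  40 402] ((446.533203125, 184.62985229492188), (10.406118392944336, 47.05052185058594), 41.987213134765625)
((553.2340087890625, -244.31068420410156), (19.914165496826172, 93.63268280029297), 48.396427154541016)
axis deg 137.69952371982538
cam [ 0.2853 -0.0125  1.3055]
tray ((558.375244140625, -33.04225158691406), (173.52566528320312, 170.8288116455078), 4.200662136077881)
scene [285 263   9  31 207] ((288.9762878417969, 278.00115966796875), (30.25143814086914, 7.182338237762451), 87.27368927001953)
((566.9884643554688, -258.31085205078125), (13.360179901123047, 95.2998046875), 45.93704605102539)
axis deg -43.66318609587492
cam [ 1.2077 -0.8898  0.9159]
tray ((560.6362915039062, -39.19770812988281), (184.91761779785156, 194.2797088623047), 3.7742011547088623)
```

View pics/crop.png

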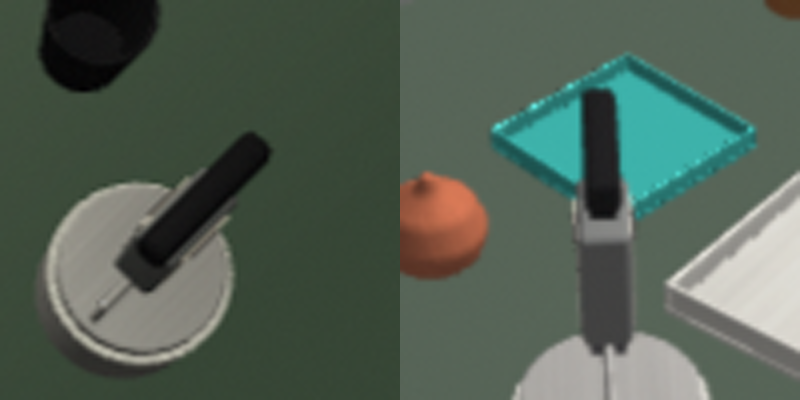

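Run:
```python
from h import *
from scipy.spatial.transform import Rotation as R
s=sense(); print(R.from_rotvec(s['tool_rot']).as_matrix().round(3))
p=get_image('top')
a=back(p,434.3,199.3,.235);b=back(p,461.8,169,.235);print(a,b,(a+b)/2,np.linalg.norm(a-b),np.degrees(np.arctan2(*(b-a)[1::-1])))
r=pinpoint(p,'squat_canister_grip');print(r[0])
```

```text
[[ 0.     0.922  0.387]
 [ 0.     0.387 -0.922]
 [-1.     0.     0.   ]]
[ 0.52392591 -0.22015076  0.235     ] [ 0.58450389 -0.27429274  0.235     ] [ 0.5542149  -0.24722175  0.235     ] 0.08124681977137786 -41.78896869044301
{'centre': [0.5599, -0.2551, 0.2309], 'conf': 0.64}
```

```bash
python3 -m handwheel '[[8.5,0,0,4,0,0,0],[8.5,0,0,8,0,0,8],[8.5,2.5,1.6,9,0,0,16],[8.5,5,3.3,9,0,0,24],[8.5,8,5,9,0,0,32],[8.5,11,7,9,0,0,40],[8.5,14,9,9,0,0,48],[8.5,17,11,9,0,0,56],[8.5,20,13,9,0,0,64],[8.5,23,15,9,0,0,72],[8.5,26,17,9,0,0,80],[8.5,29,19,9,0,0,88],[8.5,32,21,9,0,0,96],[8.5,34,22.3,9,0,0,104],[8.5,35.2,23,9,0,0,110],[8.5,35.6,23.2,9,0,0,114],[8.5,35.6,23.2,9,0,0,114],[8.5,35.6,23.2,9,0,0,114]]' 60
python3 - <<'E'
from h import *
from scipy.spatial.transform import Rotation as R
s=sense(); p=get_image('wrist'); save(p,'w1')
T=np.eye(4);T[:3,:3]=R.from_rotvec(s['tool_rot']).as_matrix();T[:3,3]=s['tool_pos']
p['world_to_cam']=np.linalg.inv(T@p['mount'])
print(s['joints'],T.round(3)); print('grip px',proj(p,[.559,-.252,.229]))
for q in ['squat_canister_grip','squat_canister']: print(q,pinpoint(p,q)[:2])
E
```

```text
time: 2.6
tool_pos: [0.5588, -0.2522, 0.3212]
tool_rot: [-0.636, 1.476, 0.636]
contact_force: [-0.4, -0.0, 0.6]
gripper_width: 0.0849
[-4.23968382e-01  3.26421432e-01  4.12137119e-01  1.65672470e+00
 -1.13507425e-04  3.32768787e-01] [[-0.    -0.727  0.687  0.559]
 [-0.     0.687  0.727 -0.252]
 [-1.     0.    -0.     0.321]
 [ 0.     0.     0.     1.   ]]
grip px (319, 242)
squat_canister_grip [{'centre': [0.5611, -0.2537, 0.2312], 'conf': 0.91}]
squat_canister [{'centre': [0.5612, -0.2487, 0.0012], 'conf': 0.65}]
```

View pics/w1.png

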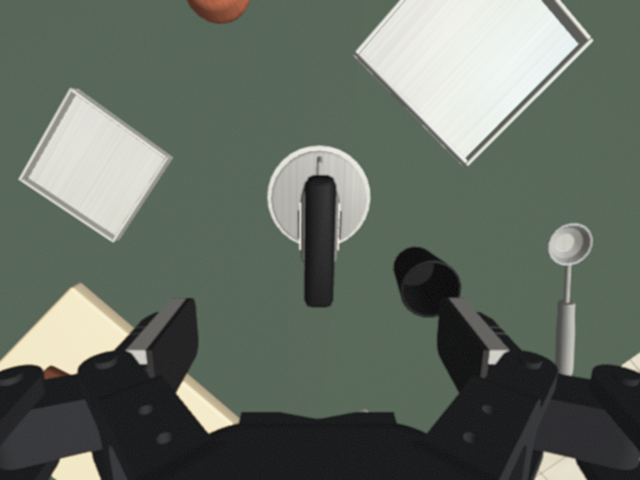

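Wrist view: the bar is upright in the picture, (319,177) to (319,306), with its centre at the predicted (319,242). Tool is aligned, so I descend and grip.

```bash
python3 -m handwheel '[[8.5,0,0,-2,0,0,0],[8.5,0,0,-4,0,0,0],[8.5,0,0,-6,0,0,0],[8.5,0,0,-8,0,0,0],[8.5,0,0,-9.5,0,0,0],[8.5,0,0,-10.6,0,0,0],[8.5,0,0,-11.0,0,0,0],[6,0,0,-11.0,0,0,0],[4,0,0,-11.0,0,0,0],[2.6,0,0,-11.0,0,0,0],[1.2,0,0,-11.0,0,0,0],[1.2,0,0,-11.0,0,0,0],[1.2,0,0,-11.0,0,0,0],[1.2,0,0,-11.0,0,0,0]]' 60
python3 - <<'E'
from h import *
p=get_image('wrist'); save(p,'w2'); p=get_image('scene'); save(p,'s2'); print(sense())
E
```

```text
time: 4.15
tool_pos: [0.5593, -0.252, 0.2119]
tool_rot: [-0.638, 1.474, 0.637]
contact_force: [0.8, 2.0, 3.5]
gripper_width: 0.0169
{'time': 4.25, 'joints': array([-4.23669751e-01,  2.95309710e-01,  1.28687981e-01,  1.40294678e+00,
        5.80318841e-04,  3.31277307e-01]), 'qvel': array([-2.06740517e-04,  9.15573797e-05,  1.28511985e-03, -1.19049393e-03,
        8.95248352e-04, -1.68722036e-03]), 'joint_efforts': array([-1.46580867e+00, -5.14148712e+01,  3.31154287e+01, -9.78902914e-02,
       -6.89260606e-01, -1.86605699e-03]), 'tool_pos': array([ 0.55928438, -0.25203873,  0.21194518]), 'tool_rot': array([-0.63780561,  1.473865  ,  0.63697589]), 'contact_force': array([0.29828979, 2.06008704, 5.08428225]), 'torque': array([ 0.49135469, -0.18112965, -0.02696296]), 'gripper_width': 0.016918233251257284}
```

View pics/w2.png

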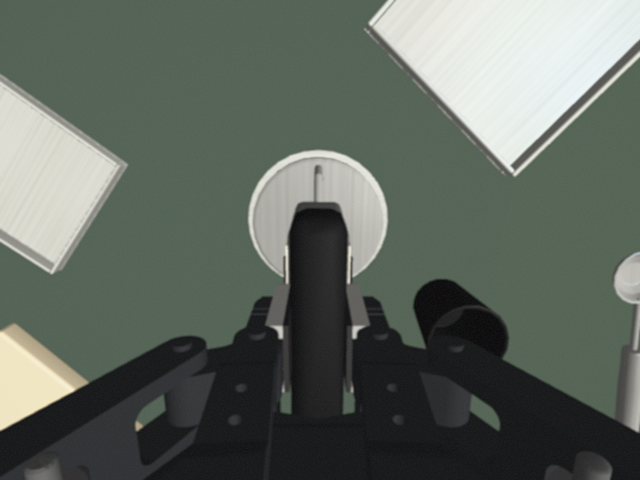

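View pics/s2.png

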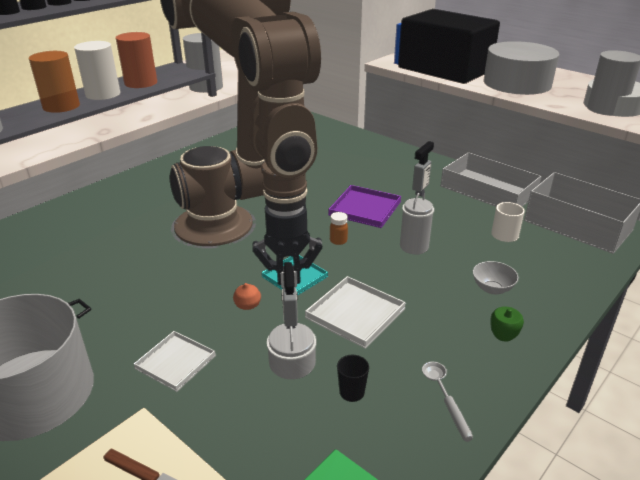

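Wrist view shows the bar held centrally between the pads at (318,330), with the canister undisturbed at (318,215). Now I lift slowly.

```bash
python3 -m handwheel '[[1.2,0,0,0.4,0,0,0],[1.2,0,0,0.9,0,0,0],[1.2,0,0,1.4,0,0,0],[1.2,0,0,1.9,0,0,0],[1.2,0,0,2.4,0,0,0],[1.2,0,0,2.9,0,0,0],[1.2,0,0,3.4,0,0,0],[1.2,0,0,4,0,0,0],[1.2,0,0,4.6,0,0,0],[1.2,0,0,5.2,0,0,0],[1.2,0,0,5.8,0,0,0],[1.2,0,0,6.4,0,0,0],[1.2,0,0,6.8,0,0,0],[1.2,0,0,7.0,0,0,0],[1.2,0,0,7.0,0,0,0],[1.2,0,0,7.0,0,0,0]]' 60
python3 - <<'E'
from h import *
p=get_image('scene'); save(p,'s3'); p=get_image('wrist'); save(p,'w3'); print(sense()['contact_force'],sense()['tool_pos'])
E
```

```text
time: 5.85
tool_pos: [0.5589, -0.2522, 0.281]
tool_rot: [-0.637, 1.475, 0.638]
contact_force: [-0.5, -0.1, -7.7]
gripper_width: 0.017
[ 0.1808584  -0.26923824 -7.69755913] [ 0.55877159 -0.25214514  0.28090594]
```

View pics/s3.png

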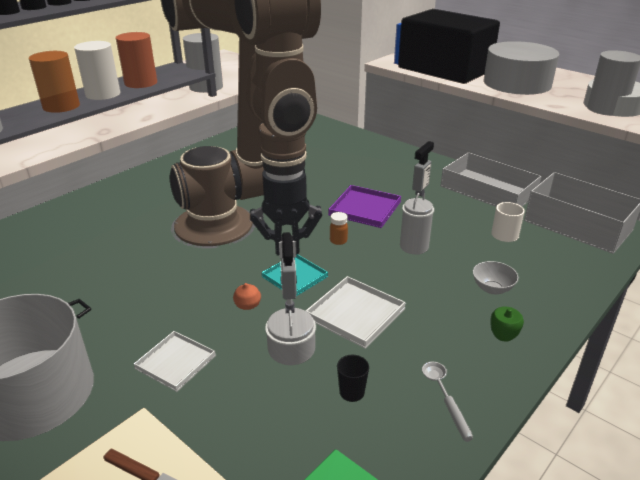

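View pics/w3.png

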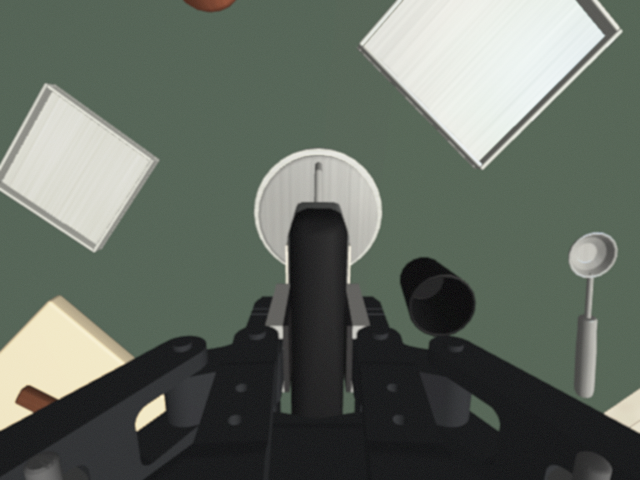

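It hangs clear: the canister's base rose about 14 px in the scene view and the wrist reads -7.7 N, which puts the clearance near 4 cm. Hold still.

```bash
python3 -m handwheel '[[1.2,0,0,0,0,0,0],[1.2,0,0,0,0,0,0],[1.2,0,0,0,0,0,0],[1.2,0,0,0,0,0,0],[1.2,0,0,0,0,0,0],[1.2,0,0,0,0,0,0],[1.2,0,0,0,0,0,0],[1.2,0,0,0,0,0,0],[1.2,0,0,0,0,0,0],[1.2,0,0,0,0,0,0],[1.2,0,0,0,0,0,0],[1.2,0,0,0,0,0,0],[1.2,0,0,0,0,0,0],[1.2,0,0,0,0,0,0],[1.2,0,0,0,0,0,0],[1.2,0,0,0,0,0,0],[1.2,0,0,0,0,0,0],[1.2,0,0,0,0,0,0],[1.2,0,0,0,0,0,0],[1.2,0,0,0,0,0,0]]' 60
python3 -m handwheel '[[1.2,0,0,0,0,0,0],[1.2,0,0,0,0,0,0],[1.2,0,0,0,0,0,0],[1.2,0,0,0,0,0,0],[1.2,0,0,0,0,0,0],[1.2,0,0,0,0,0,0],[1.2,0,0,0,0,0,0],[1.2,0,0,0,0,0,0],[1.2,0,0,0,0,0,0],[1.2,0,0,0,0,0,0]]' 60
python3 - <<'E'
from h import *
p=get_image('scene'); print('can',[x['centre'] for x in pinpoint(p,'squat_canister')[:1]],'grip',[x['centre'] for x in pinpoint(p,'squat_canister_grip')[:1]])
print(sense()['contact_force'])
p=get_image('top')
for x in pinpoint(p,'tray')+recognise(p,'tray'): print(x)
E
```

```text
time: 7.95
tool_pos: [0.5589, -0.2522, 0.2813]
tool_rot: [-0.637, 1.475, 0.637]
contact_force: [1.1, 0.5, -6.6]
gripper_width: 0.0172
time: 8.95
tool_pos: [0.5589, -0.2522, 0.2813]
tool_rot: [-0.637, 1.475, 0.637]
contact_force: [0.4, 0.8, -7.2]
gripper_width: 0.0172
can [[0.558, -0.2503, 0.0384]] grip [[0.5567, -0.2508, 0.3032]]
[-0.64967687 -0.43496302 -7.55291909]
{'centre': [0.3506, -0.0232, -0.0009], 'conf': 0.97}
{'centre': [0.5592, -0.0344, -0.0009], 'conf': 0.88}
{'centre': [0.373, -0.4157, -0.0043], 'conf': 0.78}
{'centre': [0.2754, 0.367, -0.0027], 'conf': 0.74}
{'centre': [0.5051, 0.2937, -0.0002], 'conf': 0.22}
{'centre': [0.3566, -0.4472, 0.0003], 'conf': 0.96}
{'centre': [0.2742, 0.3718, 0.0012], 'conf': 0.95}
{'centre': [0.3584, -0.0247, 0.0056], 'conf': 0.93}
{'centre': [0.5619, -0.0349, 0.0043], 'conf': 0.77}
```

Clearance is 38 mm, held for about 3 s. Moving it over the tray, 21.7 cm in +y and a little higher to clear the rim.

```bash
python3 -m handwheel '[[1.2,0,0,0.5,0,0,0],[1.2,0,0.3,1,0,0,0],[1.2,0,0.9,1.3,0,0,0],[1.2,0,1.8,1.5,0,0,0],[1.2,0,3,1.5,0,0,0],[1.2,0,4.5,1.5,0,0,0],[1.2,0,6.1,1.5,0,0,0],[1.2,0,7.8,1.5,0,0,0],[1.2,0,9.5,1.5,0,0,0],[1.2,0,11.2,1.5,0,0,0],[1.2,0,12.9,1.5,0,0,0],[1.2,0,14.6,1.5,0,0,0],[1.2,0,16.3,1.5,0,0,0],[1.2,0,17.8,1.5,0,0,0],[1.2,0,19.1,1.5,0,0,0],[1.2,0,20.2,1.5,0,0,0],[1.2,0,21,1.5,0,0,0],[1.2,0,21.5,1.5,0,0,0],[1.2,0,21.7,1.5,0,0,0],[1.2,0,21.7,1.5,0,0,0]]' 60
python3 - <<'E'
from h import *
p=get_image('scene'); save(p,'s4'); print('can',[x['centre'] for x in pinpoint(p,'squat_canister')[:1]],[x['centre'] for x in pinpoint(p,'tray')[:4]])
p=get_image('wrist'); save(p,'w4'); print(sense()['contact_force'])
E
```

```text
time: 11.25
tool_pos: [0.5589, -0.0353, 0.2963]
tool_rot: [-0.638, 1.475, 0.637]
contact_force: [-0.2, 0.2, -7.5]
gripper_width: 0.0172
can [[0.556, -0.0341, 0.0526]] [[0.3687, -0.4152, 0.0011], [0.2704, 0.366, 0.0008], [0.3493, -0.0257, -0.0033], [0.5586, -0.034, 0.0029]]
[-0.14953984  0.58616768 -7.82695397]
```

View pics/s4.png

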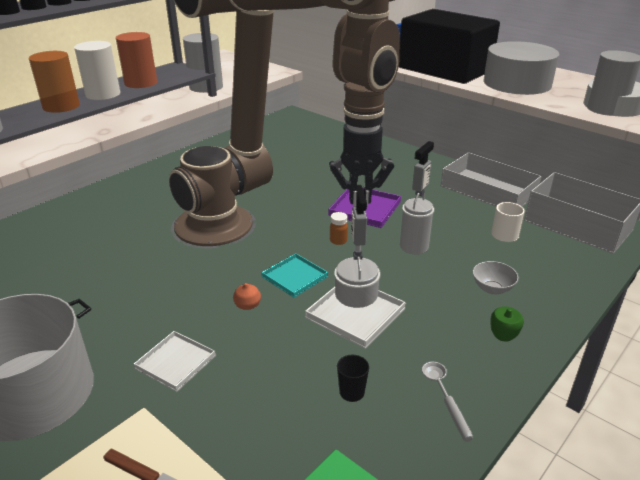

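View pics/w4.png

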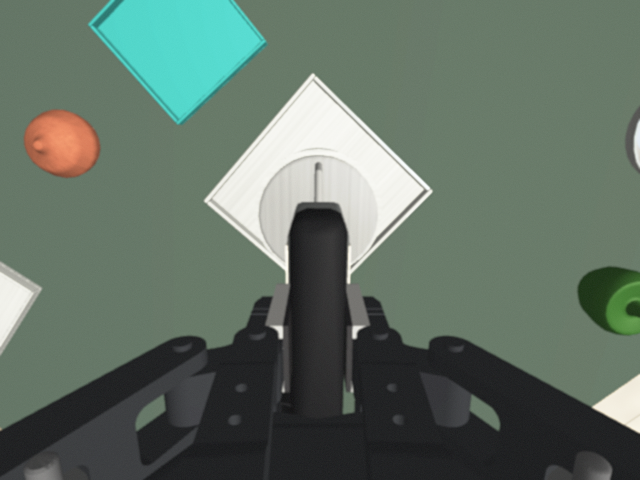

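The canister hangs over the tray, which spans (205,200) to (430,190) in the wrist view. Network positions agree within 3 mm. Lowering, slowing before contact at about -4.8 cm.

```bash
python3 -m handwheel '[[1.2,0,0,-0.5,0,0,0],[1.2,0,0,-1.3,0,0,0],[1.2,0,0,-2.1,0,0,0],[1.2,0,0,-2.8,0,0,0],[1.2,0,0,-3.3,0,0,0],[1.2,0,0,-3.7,0,0,0],[1.2,0,0,-4,0,0,0],[1.2,0,0,-4.2,0,0,0],[1.2,0,0,-4.4,0,0,0],[1.2,0,0,-4.6,0,0,0],[1.2,0,0,-4.8,0,0,0],[1.2,0,0,-5,0,0,0],[1.2,0,0,-5.2,0,0,0],[1.2,0,0,-5.5,0,0,0],[1.2,0,0,-5.8,0,0,0],[1.2,0,0,-6.1,0,0,0],[1.2,0,0,-6.4,0,0,0],[1.2,0,0,-6.7,0,0,0],[1.2,0,0,-7,0,0,0],[1.2,0,0,-7,0,0,0]]' 60
```

```text
time: 13.45
tool_pos: [0.5589, -0.0351, 0.2261]
tool_rot: [-0.637, 1.475, 0.637]
contact_force: [0.3, 1.0, -4.7]
gripper_width: 0.017
```

```bash
python3 -m handwheel '[[1.2,0,0,-0.3,0,0,0],[1.2,0,0,-0.5,0,0,0],[1.2,0,0,-0.7,0,0,0],[1.2,0,0,-0.85,0,0,0],[1.2,0,0,-0.95,0,0,0],[1.2,0,0,-0.95,0,0,0],[1.2,0,0,-0.95,0,0,0]]' 60
python3 - <<'E'
from h import *
f=[]
for i in range(2):
    p=get_image('scene'); f.append(sense()['contact_force'])
save(p,'s5'); print(f,sense()['tool_pos'],pinpoint(p,'squat_canister')[:1],pinpoint(p,'squat_canister_grip')[:1])
E
```

```text
time: 14.15
tool_pos: [0.559, -0.0352, 0.217]
tool_rot: [-0.637, 1.475, 0.637]
contact_force: [0.9, 1.5, -1.1]
gripper_width: 0.017
[array([ 0.69580608,  1.51590178, -2.14699874]), array([ 1.78766988,  0.07706044, -1.40085593])] [ 0.55901711 -0.03516262  0.21695034] [] [{'centre': [0.556, -0.0361, 0.2389], 'conf': 0.85}]
```

View pics/s5.png

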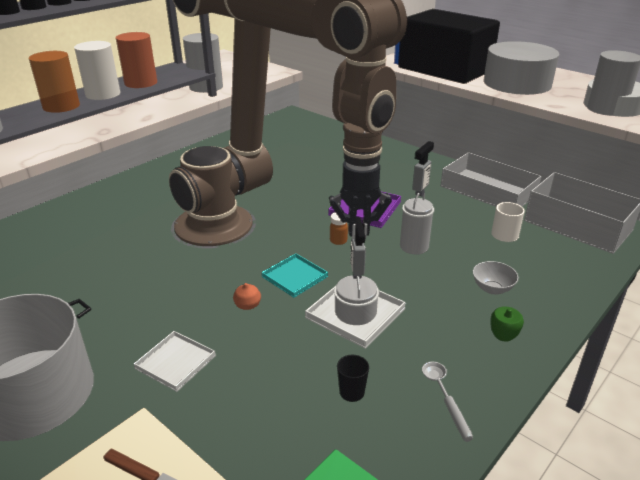

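It stands flat in the tray at (356,305). The load left is about the scale's own weight, so I lower 1 mm more, release, wait, then back off straight up.

```bash
python3 -m handwheel '[[1.2,0,0,-0.07,0,0,0],[1.2,0,0,-0.07,0,0,0],[1.9,0,0,-0.07,0,0,0],[2.5,0,0,-0.07,0,0,0],[4,0,0,-0.07,0,0,0],[6,0,0,-0.07,0,0,0],[8.5,0,0,-0.07,0,0,0],[8.5,0,0,-0.07,0,0,0],[8.5,0,0,-0.07,0,0,0],[8.5,0,0,-0.07,0,0,0],[8.5,0,0,-0.07,0,0,0]]' 20
python3 - <<'E'
from h import *
p=get_image('wrist'); save(p,'w6'); print(sense()['contact_force'])
E
```

```text
time: 15.45
tool_pos: [0.5589, -0.0352, 0.2161]
tool_rot: [-0.637, 1.475, 0.637]
contact_force: [-0.7, -0.3, -0.1]
gripper_width: 0.085
[ 1.53670924 -0.70592814 -0.50940338]
```

View pics/w6.png

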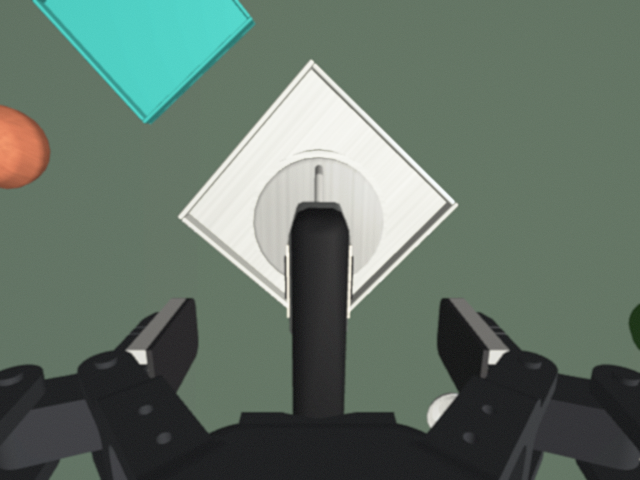

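The fingers are clear on both sides of the bar at (320,310), with the canister upright inside the tray. Retreating upward.

```bash
python3 -m handwheel '[[8.5,0,0,0.5,0,0,0],[8.5,0,0,1.5,0,0,0],[8.5,0,0,3,0,0,0],[8.5,0,0,5,0,0,0],[8.5,0,0,7,0,0,0],[8.5,0,0,9,0,0,0],[8.5,0,0,11,0,0,0],[8.5,0,0,11,0,0,0],[8.5,0,0,11,0,0,0],[8.5,0,0,11,0,0,0]]' 20
python3 - <<'E'
from h import *
p=get_image('scene'); save(p,'s7')
for q in ['squat_canister','squat_canister_grip','tall_canister']: print(q,pinpoint(p,q)[:1])
p=get_image('top'); save(p,'t7')
for q in ['squat_canister','squat_canister_grip','tall_canister']: print(q,pinpoint(p,q)[:1])
E
```

```text
time: 16.5
tool_pos: [0.5587, -0.0352, 0.3252]
tool_rot: [-0.637, 1.476, 0.638]
contact_force: [0.1, 0.1, -0.9]
gripper_width: 0.085
squat_canister [{'centre': [0.5588, -0.0347, 0.0039], 'conf': 0.6}]
squat_canister_grip [{'centre': [0.5596, -0.0339, 0.2378], 'conf': 0.72}]
tall_canister [{'centre': [0.5053, 0.2924, 0.0022], 'conf': 0.66}]
squat_canister []
squat_canister_grip []
tall_canister [{'centre': [0.507, 0.2931, 0.0036], 'conf': 0.82}]
```

View pics/s7.png

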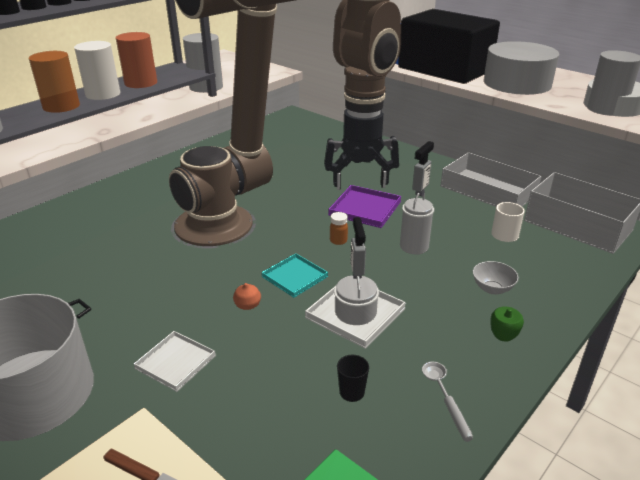

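The canister stands upright in the middle of the tray at (356,300), the gripper is clear above it, and the tall canister at (417,225) hasn't moved.

```bash
python3 -c "from cell import *; print(sign_off())"
```

```text
the job is handed in; nothing more can be done
None
```

The squat canister was weighed and now stands upright in the larger bare-metal tray, and the job is handed in. It took about 16.6 s of the 54 s allowed.

- **Weighing:** I lifted it by its scale's black handle until it hung about 38 mm clear of the table, and held it still for about 3 s. The wrist read about 7.5 N, roughly 0.77 kg including the scale. I did not read the scale's pointer itself.
- **Placing:** I lowered it until only about the scale's own weight remained on the arm, then opened the fingers and backed off straight up. The last scene-camera check put it at (0.559, -0.035, 0.004), within 1 mm of the tray's measured centre and at the tray floor's height.
- **Rest of the scene:** The tall canister is where it started, to within the measuring error, and the gripper is well above everything with no contact.
- **Checks that failed or disagreed:** The top camera did not find the squat canister in the final check. The scene camera also missed it once while the gripper still held it. The final placing therefore rests on the scene camera's position and picture, plus a wrist picture taken just after release.

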